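Unscrew the blue dowel-jar cap

ROBOT

A 6-joint arm with a two-finger parallel gripper is mounted at the origin on the work surface; the furniture and walls round the work are solid. World frame = base frame: x ahead of the robot, y to its left, z up, the work surface at z = 0. Lengths are in m, angles in degrees, forces in N, time in s.
With the tool pointing down it reaches from about 0.275 to 0.75 m from the base axis. Payload 10.2 kg.
Tool frame: the origin (TCP) lies on the centre line of the jaws, within the pads' length; the fingertips stand 14 mm ahead of it and the grasp point (between the pads) lies 5 mm behind it; z points along the fingers, y is the line along which they close (so a half turn about z gives the same grasp; the last joint's range is limited). The gripper opens to 88 mm and grips with 3 to 60 N. Pads are 18 mm wide; open, the fingers measure 123 mm over their backs; the gripper's body (75 mm by 187 mm) begins 45 mm behind the grasp point.
Start: joints at [58.247, 17.928, 85.812, -0, 76.261, -12.8], TCP at [0.171, 0.497, 0.253] pointing down, gripper open.
Joint ranges: [-168.41, 168.41], [-55.51, 124.54], [10.69, 146.95], [-70.63, 250.63], [1, 178], [-165.06, 165.06]. Speed limits (degrees/s): [136.94, 136.94, 172.46, 180, 180, 180].

INTERFACE

Orientations are given as a 3x3 rotation matrix whose columns are the frame's x, y, z axes.
In Python, from plant import robot gives the robot as it stands.
- The arm moves only by the tool move_arm, never from a script. Its arguments are lists of equal length, an entry for each row: "delta_pos": the shift along the world's x, y, z normalised to -1 to 1, where 1 is 500 mm, a list of three; "spin": the turn about the world's z normalised to -1 to 1, where 1 is 1.5 rad. A call has 1 to 12 rows; each row is the pose to reach, as a shift and turn from the pose commanded when the call began; what a row does not reach only later rows make up. A row lasts 1/8 s, in which the tool goes at most 62.5 mm and 10.7 degrees, less where a joint would pass 70% of its speed; a pose out of reach is approached as far as the arm can. A call with a number of a shift or a turn outside -1 to 1 is refused whole. A call with a gripper value outside its range is refused whole. "grip" is the opening, from -1 (shut) to 1 (fully open), so that 0 is half open, set as the call begins (left out, the last holds). The fingers move at their own pace and stop on an object; the grip force is fixed at half the most. Time passes only in rows, so rows that repeat a pose let the fingers close. It gives the time, the measured TCP pose, the force, the opening and the grip force at its end, in the units of the state.
- robot.get_state(): the state, without advancing time (a new reading comes with each control period).
- robot.get_image(name): name is "side" or "top"; returns a dict with "color" (384x512x3 uint8, red, green, blue), "vertical_fov" (degrees; the focal length in pixels is half the picture's height over the tangent of half this angle, whatever the lens; pixels are square), "cx", "cy" (the principal point, pixels), "T" (4x4, takes a point from camera to world coordinates). Camera axes: x right, y up, looking along -z (the intrinsics and any distortion apply to the point x, -y, -z); pixel columns grow to the right and rows downward; lengths in m; the calibration is good to about 2 mm. A picture is of the moment at which its call begins. There is no depth.
- robot.hand_in(): hands the job in; it is judged then, once.
Trained networks look in a picture, given as the dict that the camera call returned (one of the last four; its "shot" number tells which), for a name from the list of things; names that differ only in an ending like _2 or _b are one class to them, and where a whole thing is asked for, a point or a joint stands for the part that bears it (a point fixed in the world has none). Each returns a list of dicts, best first, with "score" (0 to 1); they miss things now and then, are a little off and sometimes report something else, mostly with a low value. They report only what shows in the picture. A call takes as long as a camera call. They do not tell look-alikes from the thing itself.
- robot.cut_out(picture, label): "mask" (384x512 bool, what is visible of it) and "box" ([left, top, right, bottom] in pixels, round what is visible of it).
The state is a dict: "clock": time; "qpos": joint angles; "joint_vel": joint speeds; "tau": joint torques, N m; "position": TCP position; "tool_rot": TCP orientation; "contact_force": force on the tool from outside, world axes, zero at the start; "ft_torque": the same for the moment, N m; "gripper_width": opening from 0.0 (shut) to 1.0 (fully open); "gripper_force": force on a finger pad.
Only numpy, scipy, OpenCV 4.12 (cv2) and the standard library are available. Lean on these libraries where they do the work, as an engineer would, in place of code of your own. Each camera call takes 0.05 s, during which the arm holds its last target. There are 200 camera calls.

TASK

Open the dowel jar that has the blue cap: unscrew the cap anticlockwise (seen from above) until its quick thread lets go, lift it straight off and lower it, right way up, into the grey metal parts tray without dropping it. Leave the red-capped jar closed.

Things in the scene. Friction and masses are not known exactly. Their poses are not given: they have to be found in the camera images.
- blue_cap: Loose blue screw cap, 100 g. Origin: centre of its underside, z up its axis. Skirt 74 mm across, 22 mm high; above it a round fluted knob 46 mm across, 22 to 50 mm above the origin: grip it across any diameter, fingertips about 25 mm above the origin. Freed by turning 50 to 62 deg anticlockwise from above; stays free to 130; about 80 in one grasp is good. Turns easily and does not rise by itself.
- blue_jar: Clear jar 80 mm across, dowels inside, fixed on a plywood base 110x110x12 mm. Origin: base's underside on the table, on the jar's axis, z up. Neck 49 mm across, its rim 130 mm up; two thread ramps hold the cap's lugs. The seated cap's origin is 112 mm up on the axis, x axes within 6 deg; lift it 25 mm or more to clear the neck. Clockwise it meets a stop.
- red_cap: The same cap in red, closed on the other jar, which looks alike and is also fixed. Leave it alone. Origin: centre of its underside.
- tray: Grey metal open parts tray, fixed to the table, 140 x 140 mm outside, 18 mm high, walls and floor 4 mm thick. Origin: centre of its underside on the table; the inner floor is 4 mm above it.
There are look-alikes about, which are no part of the job. Leave any green or orange look-alike of the tray alone.

How it is judged (in metres and radians):
On the way, in this order (a step that is already met when the one before it is completed fails the run):
1. the blue cap is turned at least 40 degrees on the jar, still seated (angle between the x axis of blue_cap and the x axis of blue_jar, either way round above 0.7 rad and z of blue_cap in the frame of blue_jar below 0.122 m and horizontal distance between blue_cap and blue_jar below 0.008 m), for 0.05 s.
2. the blue cap is lifted clear of the neck (z of blue_cap in the frame of blue_jar above 0.132 m), for 0.05 s.
3. the blue cap, still in the fingers, is low over the tray (underside less than 30 mm above the table) (horizontal distance between blue_cap and tray below 0.045 m and height (world z) of blue_cap below 0.03 m and contact force between the fingers and blue_cap above 0.5 N), for 0.05 s.
At the end, for the whole second after the job is handed in: The blue cap lies flat, right way up (within 8 degrees) and at rest on the tray's floor, its centre within 45 mm of the tray's; the red cap is still on its jar, within 15 mm of where it was (horizontal distance between blue_cap and tray below 0.045 m and height (world z) of blue_cap below 0.012 m and angle between blue_cap's own z axis and vertical below 0.15 rad and linear speed of blue_cap below 0.02 m/s and distance of red_cap from where it was at the start of the episode below 0.015 m); the robot touches nothing.
It fails at once if the red cap is moved more than 15 mm (distance of red_cap from where it was at the start of the episode above 0.015 m).
It also fails if it takes over 38 s, if anything falls off the work surface, if the arm or the gripper's body presses on something with over 40 N, if the wrist force passes 120 N, or if a joint passes its speed limit or range.

## Working session

There is one attempt and no reset: what is moved stays moved. The work goes in short steps, Python scripts to look and compute and a tool call to move; the robot and the scene stay as the last step left them, time stands still between calls to the robot, and variables do not carry over. Pictures are saved under pics/ and viewed, at most 10 in all, crops included, and the job is handed in when it is done.

Besides the shell and the picture viewer there is one more tool, called after "Request:" in YAML: its name, and indented under it one key for each argument. move_arm: Moves the arm, as the interface text tells. Its arguments: {"type":"object","properties":{"delta_pos":{"type":"array","items":{"type":"array","items":{"type":"number","minimum":-1,"maximum":1}}},"spin":{"type":"array","items":{"type":"number","minimum":-1,"maximum":1}},"grip":{"type":"number"}},"required":["delta_pos","spin"]}

```bash
mkdir -p pics; cat > h.py <<'E'
import numpy as np, cv2
from plant import robot
def K(p):
    f=192/np.tan(np.radians(p["vertical_fov"])/2); return f
def onz(p,u,v,z):
    f=K(p); d=np.array([(u-p["cx"])/f,-(v-p["cy"])/f,-1.]); T=np.array(p["T"])
    w=T[:3,:3]@d; o=T[:3,3]; return o+w*(z-o[2])/w[2]
def proj(p,X):
    f=K(p); T=np.array(p["T"]); c=T[:3,:3].T@(np.array(X)-T[:3,3]); return p["cx"]+f*c[0]/-c[2], p["cy"]-f*c[1]/-c[2]
E
python3 - <<'E'
from h import *
ims=[]
for n in("top","side"):
    p=robot.get_image(n); ims.append(p["color"]); print(n,[ (k,np.round(v,3).tolist() if k=="T" else v) for k,v in p.items() if k!="color"])
    for l in("blue_cap","red_cap","blue_jar","tray"):
        for r in robot.cut_out(p,l): print(l,round(r["score"],2),r["box"],r["mask"].sum(),p["color"][r["mask"]].mean(0).round())
    cv2.imwrite(f"pics/{n}0.png",p["color"][...,::-1])
print(robot.get_state())
E
```

```text
top [('vertical_fov', 48.72230150184467), ('cx', 253.77561793412025), ('cy', 188.01559370167948), ('T', [[-0.026, 0.985, -0.172, 0.108], [-1.0, -0.025, 0.011, -0.212], [0.006, 0.172, 0.985, 1.783], [0.0, 0.0, 0.0, 1.0]]), ('shot', 1)]
blue_cap 0.72 [200.0, 137.8, 214.9, 153.9] 259 [ 68. 136. 230.]
red_cap 0.51 [139.4, 155.1, 158.9, 173.6] 277 [228.  52.  43.]
blue_jar 0.69 [193.1, 139.8, 224.7, 167.8] 446 [207. 197. 163.]
tray 0.92 [336.9, 181.8, 377.3, 222.9] 1144 [238. 185.  56.]
tray 0.89 [263.7, 219.5, 300.2, 255.1] 1146 [ 86. 224. 116.]
tray 0.65 [258.0, 164.0, 294.4, 197.4] 1095 [242. 243. 241.]
side [('vertical_fov', 51.24852993411953), ('cx', 263.76430184807185), ('cy', 183.81117824059038), ('T', [[0.992, 0.061, -0.109, 0.254], [-0.125, 0.409, -0.904, -1.365], [-0.01, 0.911, 0.413, 0.618], [0.0, 0.0, 0.0, 1.0]]), ('shot', 2)]
blue_cap 0.68 [300.0, 144.4, 324.9, 160.4] 285 [ 45.  91. 168.]
red_cap 0.55 [272.3, 123.5, 289.8, 140.9] 238 [183.  66.  58.]
blue_jar 0.61 [291.1, 156.5, 330.8, 192.2] 756 [187. 181. 159.]
tray 0.92 [262.5, 209.8, 315.7, 242.4] 1279 [205. 206. 203.]
tr
[... 225 characters left out ...]
 7.62619299e+01, -1.27989509e+01]), 'joint_vel': array([-0.00563964,  0.050235  , -0.03858402, -0.09236065, -0.06973206,
        0.01836554]), 'tau': array([-2.32298684e-03, -4.01891613e+01, -2.52290708e+01,  6.93897111e-02,
        3.22458311e-02, -6.21347931e-05]), 'position': array([0.17054106, 0.49651856, 0.2526851 ]), 'tool_rot': array([[-9.45765925e-01,  3.24848904e-01, -6.36238971e-05],
       [ 3.24848909e-01,  9.45765922e-01, -8.68607572e-05],
       [ 3.19566920e-05, -1.02818098e-04, -9.99999994e-01]]), 'contact_force': array([ 0.44063305,  0.61532674, -0.08922958]), 'ft_torque': array([0.03347143, 0.02699386, 0.0685892 ]), 'gripper_force': 0.0, 'gripper_width': 0.9996287598856328}
```

View pics/top0.png

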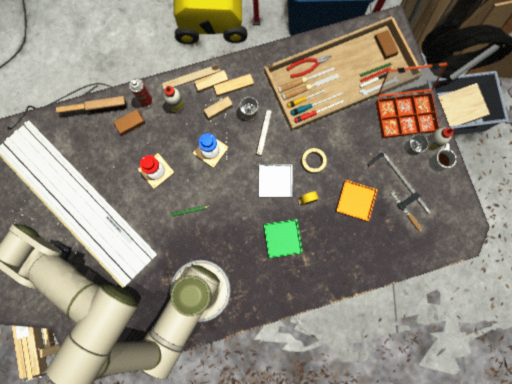

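View pics/side0.png

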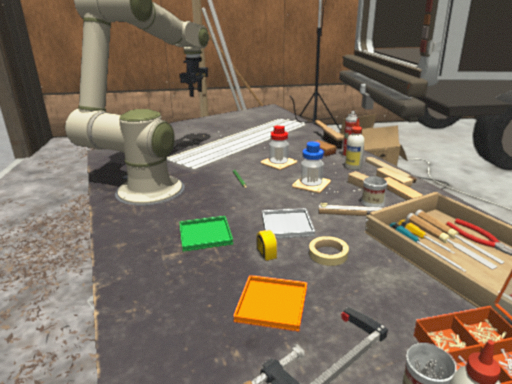

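The candidates in the top view are the blue cap (208,145), the red cap (151,164), and three trays: grey-white (276,181), green (283,238) and orange (357,200). I choose the blue cap and the grey tray; next I measure both and check them in a close crop.

```bash
cat >> h.py <<'E'
from scipy.optimize import least_squares
def ctr(m):
    v,u=np.nonzero(m); return u.mean(),v.mean()
def col(p,box,kind):
    # colour mask within a padded box
    c=p["color"].astype(int); m=np.zeros(c.shape[:2],bool); l,t,r,b=[int(x) for x in box]
    s=np.s_[max(t-8,0):b+8,max(l-8,0):r+8]; R,G,B=c[s][...,0],c[s][...,1],c[s][...,2]
    m[s]=(B>R+50)&(B>G+25) if kind=="blue" else (R>B+50)&(R>G+50)
    return m
def cyl(p,shape,xyz):
    # rendered silhouette of cap at xyz(origin)
    m=np.zeros(shape,np.uint8); a=np.linspace(0,2*np.pi,40)
    for r,z0,z1 in((.037,0,.022),(.023,.022,.05)):
        q=[proj(p,(xyz[0]+r*np.cos(t),xyz[1]+r*np.sin(t),xyz[2]+z)) for t in a for z in(z0,z1)]
        cv2.fillConvexPoly(m,cv2.convexHull(np.array(q,np.float32)*16).astype(np.int32),1,shift=4)
    return m>0
E
python3 - <<'E'
from h import *
P={n:robot.get_image(n) for n in("top","side")}
obs={}
for n,p in P.items():
    b=robot.cut_out(p,"blue_cap")[0]; m=col(p,b["box"],"blue"); obs[n]=ctr(m); u,v=np.nonzero(m)[::-1]
    print(n,m.sum(),obs[n],ctr(b["mask"]),(u.min(),v.min(),u.max(),v.max()))
def res(x,ns=("top","side")):
    return np.concatenate([np.subtract(ctr(cyl(P[n],(384,512),x)),obs[n]) for n in ns])
x0=onz(P["top"],*obs["top"],.14); x0[2]=.112
s=least_squares(lambda x:res(np.r_[x,.112]),x0[:2],diff_step=.01); print("cap z fixed",s.x,s.fun)
s=least_squares(res,x0,diff_step=.01); print("cap free",s.x,s.fun)
for n,p in P.items():
    r=min(robot.cut_out(p,"tray"),key=lambda r:np.ptp(p["color"][r["mask"]].mean(0)))
    q=cv2.minAreaRect(np.argwhere(r["mask"])[:,::-1].astype(np.float32)); print(n,"tray",onz(p,*ctr(r["mask"]),.01),q)
    pts=np.array([onz(p,u,v,.01)[:2] for v,u in np.argwhere(r["mask"])],np.float32); print(cv2.minAreaRect(pts))
c=P["top"]["color"][110:215,100:310,::-1]; d=P["side"]["color"][115:245,250:345,::-1]
a=cv2.resize(c,None,fx=2.6,fy=2.6,interpolation=2); b=cv2.resize(d,None,fx=2.1,fy=2.1,interpolation=2)
b=b[:273]; out=np.zeros((273,a.shape[1]+b.shape[1],3),np.uint8); out[:a.shape[0],:a.shape[1]]=a[:273]; out[:b.shape[0],a.shape[1]:]=b
cv2.imwrite("pics/crop.png",out)
E
```

```text
top 284 (np.float64(207.17605633802816), np.float64(141.7711267605634)) (np.float64(206.70909090909092), np.float64(142.56)) (np.int64(198), np.int64(133), np.int64(216), np.int64(151))
side 295 (np.float64(312.6847457627119), np.float64(150.77966101694915)) (np.float64(312.027397260274), np.float64(151.11986301369862)) (np.int64(302), np.int64(141), np.int64(323), np.int64(159))
cap z fixed [ 0.5916215  -0.04596319] [-0.22165894  0.0562348   0.2149677   0.39225875]
cap free [ 0.59087081 -0.04698713  0.11339778] [0.01244206 0.17456014 0.11468117 0.09139915]
top tray [ 0.44567364 -0.32386817  0.01      ] ((275.0, 181.0), (32.0, 32.0), 90.0)
((0.44604939222335815, -0.3229374289512634), (0.13712459802627563, 0.13898789882659912), 88.38117980957031)
side tray [ 0.45178878 -0.32929592  0.01      ] ((288.0354309082031, 223.03099060058594), (29.733993530273438, 51.020076751708984), 86.18592071533203)
((0.44973224401474, -0.32439231872558594), (0.17820125818252563, 0.14686132967472076), 88.03174591064453)
```

View pics/crop.png

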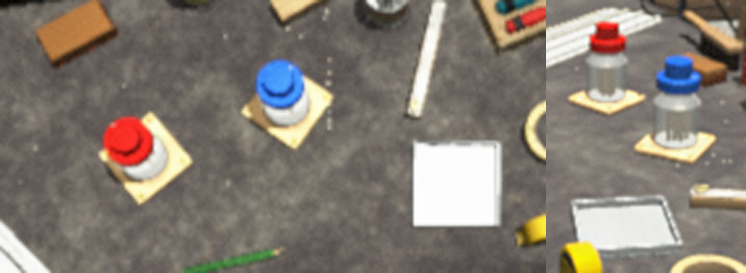

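The crop shows the blue cap on its jar at top view (208,143), the red one at (151,165), and the grey tray at (276,181) as described. I go above the blue cap first, winding the wrist back so the unscrewing turn has room.

Request:
move_arm:
  delta_pos:
    - [0.84, -1, 0]
    - [0.84, -1, 0]
    - [0.84, -1, 0]
    - [0.84, -1, 0]
    - [0.84, -1, 0]
    - [0.84, -1, 0]
    - [0.84, -1, 0]
    - [0.84, -1, 0]
    - [0.84, -1, 0]
    - [0.84, -1, 0]
    - [0.84, -1, 0]
    - [0.84, -1, 0]
  spin: [-1, -1, -1, -1, -1, -1, -1, -1, -1, -1, -1, -1]
  grip: 1

```text
clock: 2.3
position: [0.5911, -0.0049, 0.252]
tool_rot: [[0.259, 0.966, -0.001], [0.966, -0.259, 0.0], [-0.0, -0.001, -1.0]]
contact_force: [-0.7, 1.0, 0.4]
gripper_width: 0.999
gripper_force: 0.0
```

Request:
move_arm:
  delta_pos:
    - [0, -0.083, 0]
    - [0, -0.083, -0.1]
    - [0, -0.083, -0.1]
    - [0, -0.083, -0.1]
  spin: [0, 0, 0, 0]

```text
clock: 2.8
position: [0.5909, -0.0442, 0.2046]
tool_rot: [[0.256, 0.967, 0.002], [0.967, -0.256, -0.0], [0.0, 0.002, -1.0]]
contact_force: [-0.5, -0.4, -0.3]
gripper_width: 1.003
gripper_force: 0.0
```

```bash
python3 - <<'E'
from h import *
st=robot.get_state(); print(st["position"],st["qpos"])
o=[]
for n in("top","side"):
    p=robot.get_image(n); X=st["position"]; c=p["color"].copy()
    u,v=map(int,proj(p,(.591,-.0465,.137))); c=c[v-40:v+40,u-45:u+45,::-1]
    c=cv2.resize(c,None,fx=4.4,fy=4.4,interpolation=2)
    q=[proj(p,X+np.array([0,0,dz])) for dz in(.014,-.014)] ; 
    for z in(.239-.053,.162,.137):
        a=proj(p,(X[0],X[1],z)); cv2.circle(c,(int((a[0]-u+45+.5)*4.4),int((a[1]-v+40+.5)*4.4)),3,(0,255,0),-1)
    o.append(c)
cv2.imwrite("pics/close.png",np.hstack(o))
E
```

```text
[ 0.59087862 -0.04417457  0.20462096] [-1.55970835e+01  2.85403852e+01  7.76627385e+01  5.64171456e-03
  7.36810695e+01 -7.67561537e-01]
```

View pics/close.png

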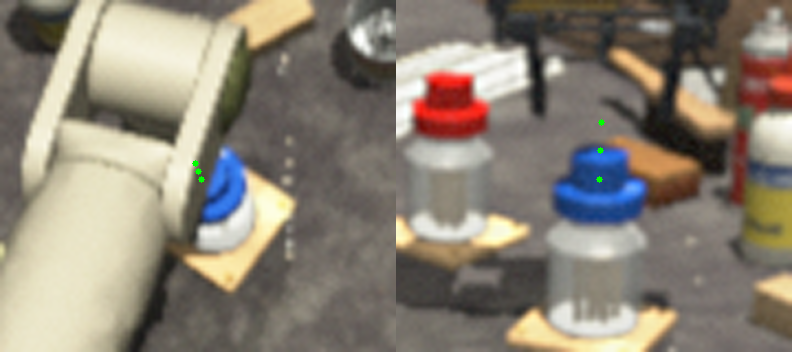

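The side crop shows the open fingers at about (537,110) and (685,130) in crop pixels, roughly centred on the cap's knob (600,165) but perhaps a little to the right. I overlay the expected finger outline to check this.

```bash
python3 - <<'E'
from h import *
st=robot.get_state(); X=st["position"]; R=st["tool_rot"]
p=robot.get_image("side"); u0,v0=[int(t) for t in proj(p,(.591,-.0465,.17))]; S=9
c=cv2.resize(p["color"][v0-25:v0+25,u0-35:u0+35,::-1],None,fx=S,fy=S,interpolation=2)
g=lambda a:(int((a[0]-u0+35+.5)*S),int((a[1]-v0+25+.5)*S))
for s in(-1,1):
  q=[proj(p,X+R@np.array([a,s*b,z])) for a in(-.009,.009) for b in(.044,.0615) for z in(-.02,.014)]
  cv2.polylines(c,[cv2.convexHull(np.array([g(t) for t in q]))],True,(0,255,0),1)
m=cyl(p,(384,512),(.591,-.0465,.112))
cs,_=cv2.findContours(m.astype(np.uint8),0,1); cv2.polylines(c,[np.array([g(t[0]) for t in cs[0]])],True,(0,255,255),1)
cv2.imwrite("pics/ov.png",c)
E
```

```text
(no output)
```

View pics/ov.png

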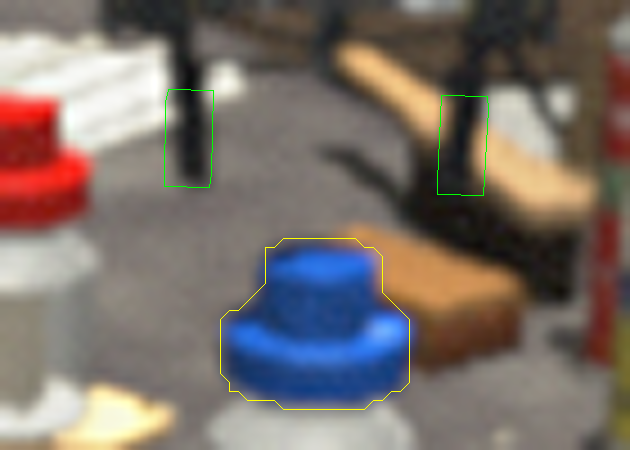

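The overlay fits: the fingers lie inside the green outlines at (190,130) and (462,145), and the cap fits the yellow one. I descend.

Request:
move_arm:
  delta_pos:
    - [0, -0.003, -0.05]
    - [0, -0.003, -0.1]
    - [0, -0.003, -0.1]
    - [0, -0.003, -0.1]
  spin: [0, 0, 0, 0]

```text
clock: 3.45
position: [0.5912, -0.0465, 0.1543]
tool_rot: [[0.257, 0.966, 0.002], [0.966, -0.257, -0.001], [-0.0, 0.002, -1.0]]
contact_force: [-0.2, 0.3, 0.3]
gripper_width: 1.001
gripper_force: 0.0
```

Request:
move_arm:
  delta_pos:
    - [0, 0, -0.005]
    - [0, 0, -0.005]
    - [0, 0, -0.005]
    - [0, 0, -0.005]
    - [0, 0, -0.005]
    - [0, 0, -0.005]
    - [0, 0, -0.005]
    - [0, 0, -0.005]
  spin: [0, 0, 0, 0, 0, 0, 0, 0]
  grip: -1

```text
clock: 4.45
position: [0.5906, -0.0465, 0.1503]
tool_rot: [[0.257, 0.966, 0.0], [0.966, -0.257, -0.0], [0.0, 0.0, -1.0]]
contact_force: [-1.0, -0.4, 1.6]
gripper_width: 0.51
gripper_force: 30.0
```

The knob is gripped (45 mm, hardly any side force). I unscrew about 80 degrees.

Request:
move_arm:
  delta_pos:
    - [0, 0, 0]
    - [0, 0, 0]
    - [0, 0, 0]
    - [0, 0, 0]
    - [0, 0, 0]
    - [0, 0, 0]
    - [0, 0, 0]
    - [0, 0, 0]
    - [0, 0, 0]
    - [0, 0, 0]
    - [0, 0, 0]
    - [0, 0, 0]
  spin: [0.1, 0.2, 0.3, 0.4, 0.5, 0.6, 0.7, 0.8, 0.87, 0.93, 0.93, 0.93]

```text
clock: 5.95
position: [0.5894, -0.0464, 0.1505]
tool_rot: [[-0.907, 0.422, -0.003], [0.422, 0.907, 0.0], [0.003, -0.001, -1.0]]
contact_force: [-8.9, 0.4, 6.8]
gripper_width: 0.514
gripper_force: 30.0
```

Request:
move_arm:
  delta_pos:
    - [0, 0, 0.01]
    - [0, 0, 0.02]
    - [0, 0, 0.03]
    - [0, 0, 0.03]
  spin: [0, 0, 0, 0]

```text
clock: 6.45
position: [0.5899, -0.0467, 0.1651]
tool_rot: [[-0.906, 0.422, -0.002], [0.422, 0.906, -0.0], [0.002, -0.001, -1.0]]
contact_force: [-5.4, -2.5, 0.2]
gripper_width: 0.515
gripper_force: 30.0
```

The vertical force is free, so the thread has let go. I lift it clear.

Request:
move_arm:
  delta_pos:
    - [0, 0, 0.05]
    - [0, 0, 0.1]
    - [0, 0, 0.14]
    - [0, 0, 0.14]
  spin: [0, 0, 0, 0]

```text
clock: 6.95
position: [0.5912, -0.0465, 0.2365]
tool_rot: [[-0.907, 0.422, 0.004], [0.422, 0.907, -0.001], [-0.004, 0.001, -1.0]]
contact_force: [-0.6, 0.4, -0.8]
gripper_width: 0.51
gripper_force: 30.0
```

```bash
python3 - <<'E'
from h import *
st=robot.get_state(); print(st["position"],st["qpos"],st["contact_force"],st["gripper_width"])
p=robot.get_image("side"); c=p["color"][95:255,225:385,::-1]
cv2.imwrite("pics/lift.png",cv2.resize(c,None,fx=3,fy=3,interpolation=2))
E
```

```text
[ 0.59124771 -0.04653555  0.23654751] [-1.58157180e+01  2.71386201e+01  7.49617829e+01  1.68676775e-02
  7.76905837e+01 -8.08543530e+01] [-0.64651868  0.35611585 -0.84933024] 0.5103563228214539
```

View pics/lift.png

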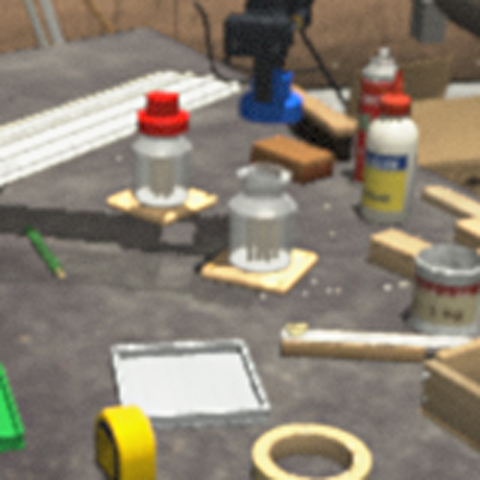

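The blue cap is held level above the open jar (crop (270,100)), the red cap is untouched at (162,113), and the tray is at (190,380). I carry the cap to the tray.

Request:
move_arm:
  delta_pos:
    - [-0.05, -0.1, 0]
    - [-0.1, -0.2, 0]
    - [-0.16, -0.31, 0]
    - [-0.21, -0.41, 0]
    - [-0.26, -0.5, 0]
    - [-0.287, -0.555, -0.05]
    - [-0.287, -0.555, -0.15]
    - [-0.287, -0.555, -0.22]
    - [-0.287, -0.555, -0.27]
    - [-0.287, -0.555, -0.27]
  spin: [0, 0, 0, 0, 0, 0, 0, 0, 0, 0]

```text
clock: 8.25
position: [0.4462, -0.323, 0.0979]
tool_rot: [[-0.906, 0.422, -0.003], [0.422, 0.906, 0.004], [0.004, 0.002, -1.0]]
contact_force: [-0.5, -0.4, -1.3]
gripper_width: 0.511
gripper_force: 30.0
```

```bash
python3 - <<'E'
from h import *
st=robot.get_state(); print(st["position"],st["qpos"],st["contact_force"],st["gripper_width"])
p=robot.get_image("side"); c=p["color"][130:270,205:385,::-1]
cv2.imwrite("pics/tray.png",cv2.resize(c,None,fx=3,fy=3,interpolation=2))
E
```

```text
[ 0.44615327 -0.32298558  0.09793394] [-4.80941842e+01  3.08501820e+01  9.16181831e+01  6.39705866e-03
  5.78074366e+01 -1.13123085e+02] [-0.48814158 -0.36530618 -1.31128074] 0.5112611783904383
```

View pics/tray.png

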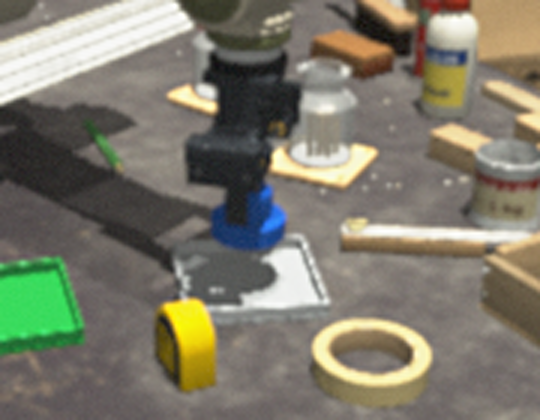

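The cap is held level just above the tray's middle (crop (250,225) over the tray at (252,280)). I lower it gently.

Request:
move_arm:
  delta_pos:
    - [0, 0, -0.03]
    - [0, 0, -0.06]
    - [0, 0, -0.085]
    - [0, 0, -0.1]
    - [0, 0, -0.104]
    - [0, 0, -0.106]
    - [0, 0, -0.108]
    - [0, 0, -0.108]
  spin: [0, 0, 0, 0, 0, 0, 0, 0]

```text
clock: 9.3
position: [0.4471, -0.324, 0.0464]
tool_rot: [[-0.907, 0.422, 0.0], [0.422, 0.907, -0.0], [-0.0, -0.0, -1.0]]
contact_force: [-0.0, -0.0, -1.8]
gripper_width: 0.509
gripper_force: 30.0
```

Request:
move_arm:
  delta_pos:
    - [0, 0, -0.003]
    - [0, 0, -0.006]
    - [0, 0, -0.008]
    - [0, 0, -0.008]
  spin: [0, 0, 0, 0]

```text
clock: 9.8
position: [0.447, -0.324, 0.0423]
tool_rot: [[-0.907, 0.422, 0.0], [0.422, 0.907, -0.0], [-0.0, -0.0, -1.0]]
contact_force: [-0.5, 1.2, 1.0]
gripper_width: 0.511
gripper_force: 30.0
```

It has touched the floor. I release and retreat.

Request:
move_arm:
  delta_pos:
    - [0, 0, 0]
    - [0, 0, 0]
    - [0, 0, 0]
    - [0, 0, 0]
    - [0, 0, 0]
    - [0, 0, 0]
  spin: [0, 0, 0, 0, 0, 0]
  grip: 1

```text
clock: 10.55
position: [0.447, -0.3239, 0.0422]
tool_rot: [[-0.907, 0.422, -0.0], [0.422, 0.907, 0.0], [0.0, 0.0, -1.0]]
contact_force: [0.0, 1.1, -0.3]
gripper_width: 0.997
gripper_force: 0.0
```

Request:
move_arm:
  delta_pos:
    - [0, 0, 0.05]
    - [0, 0, 0.13]
    - [0, 0, 0.22]
    - [0, 0, 0.3]
    - [0, 0, 0.3]
    - [0, 0, 0.3]
  spin: [0, 0, 0, 0, 0, 0]

```text
clock: 11.3
position: [0.4467, -0.3236, 0.1913]
tool_rot: [[-0.907, 0.422, -0.001], [0.422, 0.907, 0.001], [0.001, 0.001, -1.0]]
contact_force: [-0.5, 0.4, -1.1]
gripper_width: 1.002
gripper_force: 0.0
```

```bash
python3 - <<'E'
from h import *
st=robot.get_state(); print(st["clock"],st["position"],st["contact_force"],st["gripper_width"])
p=robot.get_image("side"); c=p["color"][130:270,205:385,::-1]
cv2.imwrite("pics/end.png",cv2.resize(c,None,fx=3,fy=3,interpolation=2))
E
```

```text
11.3 [ 0.44674446 -0.32364467  0.19130806] [-0.52103547  0.38033736 -1.11835982] 1.0019420972997028
```

View pics/end.png

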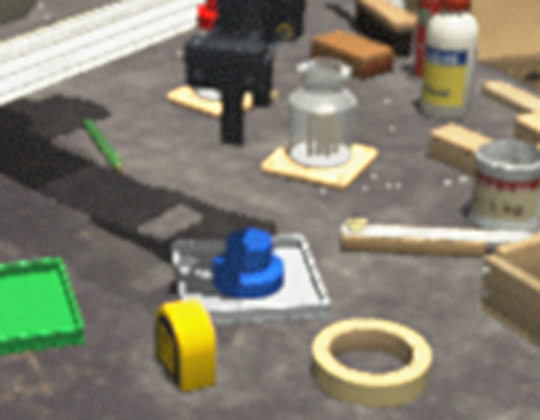

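The cap lies flat and upright in the middle of the tray (crop (248,268)), and the gripper is clear of it.

```bash
python3 -c "
from plant import robot
print(robot.hand_in())"
```

```text
the job is handed in; nothing more can be done
None
```

The blue cap is unscrewed (about 80° anticlockwise), lifted straight off and lying upright in the middle of the grey tray; the red-capped jar was not touched, and the job was handed in at about 11 s (no verdict was returned).

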